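# Find the perished toothbrush cover with a spring-pin gauge

### The job

One of the three silicone toothbrush covers has gone soft: take the spring-pin gauge out of its stand and, going from the robot's left to its right, press the pin squarely into the middle of each cover's round thumb pad with about 6 newtons for a second, never more than 10, and note how far it sinks. Then mark the soft cover by standing the gauge, pin down and fully home, in the brush hole of that cover's dock, and let go. Leave the other things on the shelf where they are.

Things in the scene. Friction and masses are not known exactly. Their poses are not given: they have to be found in the camera images.
- gauge_grip (a point): spring-pin gauge, a loose 0.12 kg pen-like tool standing upright in its grey stand, pin down; the point is the centre of its black round grip (24 mm across, 56 mm long; grasp it here from above, any yaw). z runs up along the gauge. The grip's top is 28 mm above, the pin's thin tail stands 9 mm above that and rises as the pin is pushed in
- gauge_tip (a point): tip of the gauge's steel pin when fully out, 77 mm below gauge_grip on the gauge's axis (the point stays with the gauge's body as the pin is pushed in). The pin is 6 mm across, juts 18 mm out of the shank and is sprung: 2 N per mm, 12 mm of travel
- gauge: the same gauge; origin on its axis at the underside of its collar (34 mm below gauge_grip, 43 mm above the tip), which rests on the rim of a hole; z up along the gauge. The collar is 34 mm across and 6 mm thick; below it is a steel shank 20 mm across and 25 mm long with a bevelled nose, then the pin
- stand: fixed grey plastic stand of the gauge, 54 x 54 mm foot, 48 mm high, with an upright hole 26 mm wide in the middle; origin at the centre of its underside
- dock_a: one of three outwardly equal wooden toothbrush docks fixed to the shelf, 136 x 50 mm foot; along its own x: a square wooden block with an upright brush hole at -42 mm, a mint-green silicone toothbrush cover (78 x 34 mm, its shell 27 mm above the dock's underside) lying at +30 mm; origin at the centre of the dock's underside
- cover_a: the round thumb pad, 20 mm across, in the middle of this dock's mint-green cover; origin at the centre of its top, which stands 2 mm proud of the shell, 29 mm above the dock's underside; it springs back when let go. A sound pad sinks only 1.5 to 2 mm under 6 N, a perished one 8 to 9 mm; which one is perished is not to be seen, only felt
- dock_a_hole (a point): centre of the mouth of this dock's brush hole, 48 mm above the dock's underside; the hole is 26 mm wide and 43 mm deep and takes the gauge's shank, pin down, with the collar resting on the rim
- dock_b: one of three outwardly equal wooden toothbrush docks fixed to the shelf, 136 x 50 mm foot; along its own x: a square wooden block with an upright brush hole at -42 mm, a mint-green silicone toothbrush cover (78 x 34 mm, its shell 27 mm above the dock's underside) lying at +30 mm; origin at the centre of the dock's underside
- cover_b: the round thumb pad, 20 mm across, in the middle of this dock's mint-green cover; origin at the centre of its top, which stands 2 mm proud of the shell, 29 mm above the dock's underside; it springs back when let go. A sound pad sinks only 1.5 to 2 mm under 6 N, a perished one 8 to 9 mm; which one is perished is not to be seen, only felt
- dock_b_hole (a point): centre of the mouth of this dock's brush hole, 48 mm above the dock's underside; the hole is 26 mm wide and 43 mm deep and takes the gauge's shank, pin down, with the collar resting on the rim
- dock_c: one of three outwardly equal wooden toothbrush docks fixed to the shelf, 136 x 50 mm foot; along its own x: a square wooden block with an upright brush hole at -42 mm, a mint-green silicone toothbrush cover (78 x 34 mm, its shell 27 mm above the dock's underside) lying at +30 mm; origin at the centre of the dock's underside
- cover_c: the round thumb pad, 20 mm across, in the middle of this dock's mint-green cover; origin at the centre of its top, which stands 2 mm proud of the shell, 29 mm above the dock's underside; it springs back when let go. A sound pad sinks only 1.5 to 2 mm under 6 N, a perished one 8 to 9 mm; which one is perished is not to be seen, only felt
- dock_c_hole (a point): centre of the mouth of this dock's brush hole, 48 mm above the dock's underside; the hole is 26 mm wide and 43 mm deep and takes the gauge's shank, pin down, with the collar resting on the rim
- mug: steel mug, 76 mm across, 85 mm high, leave alone; origin at its underside
- bowl: white ceramic bowl of hairpins, 104 mm across, 40 mm high, leave alone; origin at its underside
- organiser: white plastic pill organiser with seven flaps, 36 x 156 x 25 mm, leave alone; origin at its underside
- mirror: folding plastic mirror standing open, about 80 x 100 mm foot, 125 mm high, leave alone; origin at its underside

How it is judged:
On the way, in this order (a step that is already met when the one before it is completed fails the run):
1. the gauge's pin is pressed upright into the thumb pad of the left cover with 4.5 to 8 N for 0.4 s (((world y of cover_a between 0.12 and 0.4 m and contact force between gauge and cover_a between 4.5 and 8 N and horizontal distance between gauge_tip and cover_a below 0.007 m and angle between gauge's own z axis and vertical below 0.2 rad) or (world y of cover_b between 0.12 and 0.4 m and contact force between gauge and cover_b between 4.5 and 8 N and horizontal distance between gauge_tip and cover_b below 0.007 m and angle between gauge's own z axis and vertical below 0.2 rad) or (world y of cover_c between 0.12 and 0.4 m and contact force between gauge and cover_c between 4.5 and 8 N and horizontal distance between gauge_tip and cover_c below 0.007 m and angle between gauge's own z axis and vertical below 0.2 rad))), for 0.4 s.
2. the gauge's pin is pressed upright into the thumb pad of the middle cover with 4.5 to 8 N for 0.4 s (((world y of cover_a between -0.11 and 0.11 m and contact force between gauge and cover_a between 4.5 and 8 N and horizontal distance between gauge_tip and cover_a below 0.007 m and angle between gauge's own z axis and vertical below 0.2 rad) or (world y of cover_b between -0.11 and 0.11 m and contact force between gauge and cover_b between 4.5 and 8 N and horizontal distance between gauge_tip and cover_b below 0.007 m and angle between gauge's own z axis and vertical below 0.2 rad) or (world y of cover_c between -0.11 and 0.11 m and contact force between gauge and cover_c between 4.5 and 8 N and horizontal distance between gauge_tip and cover_c below 0.007 m and angle between gauge's own z axis and vertical below 0.2 rad))), for 0.4 s.
3. the gauge's pin is pressed upright into the thumb pad of the right cover with 4.5 to 8 N for 0.4 s (((world y of cover_a between -0.4 and -0.12 m and contact force between gauge and cover_a between 4.5 and 8 N and horizontal distance between gauge_tip and cover_a below 0.007 m and angle between gauge's own z axis and vertical below 0.2 rad) or (world y of cover_b between -0.4 and -0.12 m and contact force between gauge and cover_b between 4.5 and 8 N and horizontal distance between gauge_tip and cover_b below 0.007 m and angle between gauge's own z axis and vertical below 0.2 rad) or (world y of cover_c between -0.4 and -0.12 m and contact force between gauge and cover_c between 4.5 and 8 N and horizontal distance between gauge_tip and cover_c below 0.007 m and angle between gauge's own z axis and vertical below 0.2 rad))), for 0.4 s.
At the end, for the whole second after the job is handed in: The gauge stands, pin down, in the brush hole of the dock with the soft cover (the one pad that sags by over 0.15 mm under its own weight): its collar within 3 mm of the rim's height, its axis within 6 mm of the hole's and within 0.1 rad of upright, at rest and released (((z of cover_a in the frame of dock_a below 0.02885 m and horizontal distance between gauge and dock_a_hole below 0.006 m and z of gauge in the frame of dock_a_hole between -0.003 and 0.003 m and angle between gauge's own z axis and vertical below 0.1 rad and linear speed of gauge below 0.02 m/s) or (z of cover_b in the frame of dock_b below 0.02885 m and horizontal distance between gauge and dock_b_hole below 0.006 m and z of gauge in the frame of dock_b_hole between -0.003 and 0.003 m and angle between gauge's own z axis and vertical below 0.1 rad and linear speed of gauge below 0.02 m/s) or (z of cover_c in the frame of dock_c below 0.02885 m and horizontal distance between gauge and dock_c_hole below 0.006 m and z of gauge in the frame of dock_c_hole between -0.003 and 0.003 m and angle between gauge's own z axis and vertical below 0.1 rad and linear speed of gauge below 0.02 m/s))); the robot touches nothing.
It fails at once if a thumb pad is pressed by the gauge with more than 10 N (contact force between gauge and cover_a above 10 N or contact force between gauge and cover_b above 10 N or contact force between gauge and cover_c above 10 N).
It fails at once if the mug, bowl, pill organiser or mirror is shifted more than 20 mm (distance of any of mug, bowl, organiser, mirror from where it was at the start of the episode above 0.02 m).
It also fails if it takes over 61 s, if anything falls off the work surface, if the arm or the gripper's body presses on something with over 40 N, if the wrist force passes 120 N, or if a joint passes its speed limit or range.

### The arm

A 6-joint arm with a two-finger parallel gripper is mounted at the origin on the work surface. World frame = base frame: x ahead of the robot, y to its left, z up, the work surface at z = 0. Lengths are in m, angles in rad, forces in N, time in s.
With the tool pointing down it reaches from about 0.3 to 0.85 m from the base axis. Payload 5.4 kg.
Tool frame: the origin (TCP) lies between the finger pads; the fingertips stand robot.finger_overhang ahead of it and the grasp point (between the pads) is the TCP (robot.finger_overhang is the distance from the TCP to the fingertips, in m); z points along the fingers, y is the line along which they close (so a half turn about z gives the same grasp; the last joint's range is limited). The gripper opens to 85 mm and grips with 20 to 120 N. Pads are 22 mm wide; open, the fingers measure 114 mm over their backs; the gripper's body (76 mm by 85 mm) begins 54 mm behind the grasp point. The pads swing forward as they close: fully open they stand 13 mm farther back than shut.
Start: joints at [-1.465, 0.158, 1.597, -0, 1.386, -0.21], TCP at [0.179, -0.547, 0.25] pointing down, gripper open.
Joint ranges: [-2.91, 2.91], [-0.94, 2.29], [0.18, 2.7], [-1.29, 4.43], [0.17, 2.64], [-3, 3]. Speed limits (rad/s): [2.57, 2.57, 3.14, 3.14, 3.14, 3.14].

### API

Orientations are given as a 3x3 rotation matrix whose columns are the frame's x, y, z axes.
In Python, from plant import robot gives the robot as it stands. The module is installed in compiled form; this text tells all that it offers. Calls block until the motion is done:
- robot.reach(position, orientation): joint-space move of the TCP to a pose.
- robot.move_straight(position, frame=None, vel=0.15): straight line of the TCP; frame=None keeps the orientation; vel is the mean speed in m/s.
- robot.goto_joints(angles): joint-space move.
- robot.gripper_open() and robot.gripper_close(f_grip=None): open the fingers fully, or close them until they stop; f_grip is the grip in N (None keeps the last).
- robot.wait(seconds).
- robot.ik(position, orientation): joint angles nearest the present ones, or None.
- robot.camera(name): name is "scene" or "top"; returns the picture (420x560x3 uint8, red, green, blue); there is no depth.
- robot.camera_info(name): a dict with "K" (3x3 intrinsics, pixels), "rvec" (rotation vector, rad) and "tvec" (3), from world to camera coordinates, as OpenCV has them. Camera axes: x right, y down, z forward; pixel columns grow to the right and rows downward; lengths in m; the calibration is good to about 2 mm. A picture is of the moment at which its call begins. camera_info takes no time and is no camera call.
A pose or a line that the arm cannot do raises robot.IKError and nothing moves.
- robot.job_done(): hands the job in; it is judged then, once.
Readings, each from a call of its own:
- robot.read_clock(): time.
- robot.read_joint_positions(): joint angles.
- robot.read_qvel(): joint speeds.
- robot.read_tau(): joint torques, N m.
- robot.read_tool_pos(): TCP position.
- robot.read_orientation(): TCP orientation.
- robot.read_contact_force(): force on the tool from outside, world axes, zero at the start.
- robot.read_moment(): the same for the moment, N m.
- robot.read_width(): opening from 0.0 (shut) to 1.0 (fully open).
- robot.read_grip_force(): force on a finger pad.
Only numpy, scipy, OpenCV 4.12 (cv2) and the standard library are available. Lean on these libraries where they do the work, as an engineer would, in place of code of your own. Each camera call takes 0.05 s, during which the arm holds its last target. There are 200 camera calls.

## Working session

There is one attempt and no reset: what is moved stays moved. The work goes in short steps, each a Python script; the robot and the scene stay as the last script left them, time stands still between calls to the robot, and variables do not carry over. Pictures are saved under pics/ and viewed, at most 10 in all, crops included, and the job is handed in when it is done.

```bash
mkdir -p pics; python3 - <<'E'
from plant import robot
import cv2
for n in("top","scene"):
    im=robot.camera(n); cv2.imwrite(f"pics/{n}0.png",im[:,:,::-1])
    i=robot.camera_info(n); print(n,i["K"].tolist(),i["rvec"],i["tvec"])
print(robot.read_clock(),robot.finger_overhang,robot.read_contact_force())
E
```

```text
top [[491.21255276732006, 0.0, 284.3026975268474], [0.0, 491.21255276732006, 205.54788659760325], [0.0, 0.0, 1.0]] [ 2.13588952 -2.18931981  0.06475808] [0.03135739 0.60292181 1.25040019]
scene [[482.55200378643144, 0.0, 288.14383271915796], [0.0, 482.55200378643144, 212.6478267820676], [0.0, 0.0, 1.0]] [ 1.00963563  2.23688041 -1.19064963] [ 0.41304313 -0.15834248  1.62022529]
0.1 0.019 [ 0.18972196  0.62853292 -0.03072653]
```

View pics/top0.png

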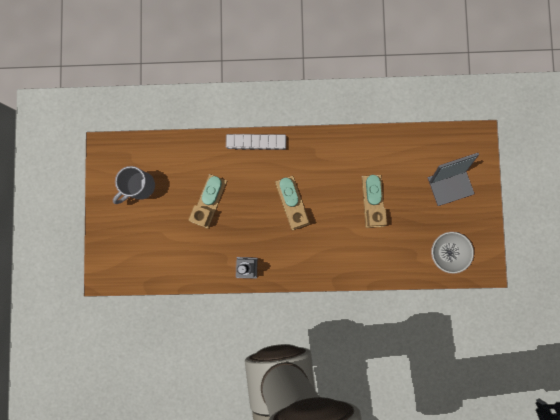

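View pics/scene0.png

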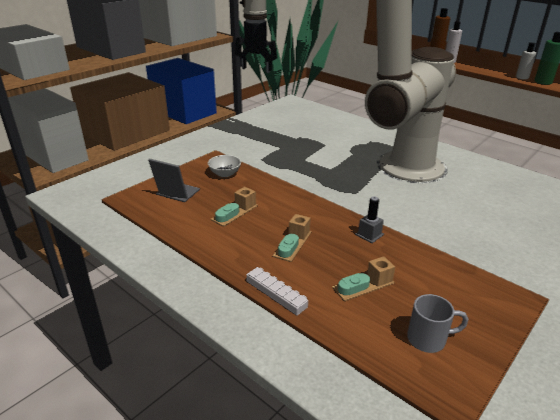

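The top view shows docks at about (205,200), (292,203) and (374,200), and the gauge in its stand at (245,267). The scene view shows the same layout. I'll enlarge both.

```bash
python3 - <<'E'
import cv2
a=cv2.imread("pics/top0.png")[165:285,180:395]; cv2.imwrite("pics/topz.png",cv2.resize(a,(774,432),interpolation=cv2.INTER_CUBIC)) #3.6x
b=cv2.imread("pics/scene0.png")[180:305,205:405]; cv2.imwrite("pics/scz.png",cv2.resize(b,(800,500),interpolation=cv2.INTER_CUBIC)) #4x
for n in("top","scene"):
    im=cv2.imread(f"pics/{n}0.png"); h=cv2.cvtColor(im,cv2.COLOR_BGR2HSV)
    m=cv2.inRange(h,(65,50,60),(95,255,255))
    k,_,s,c=cv2.connectedComponentsWithStats(m)
    print(n,[(s[i].tolist(),c[i].round(1).tolist()) for i in range(1,k) if s[i,4]>80])
E
```

```text
top [([366, 175, 15, 29, 346], [373.3, 189.6]), ([205, 177, 16, 27, 201], [213.2, 188.0]), ([281, 178, 17, 28, 296], [288.8, 191.6])]
scene [([266, 0, 11, 21, 137], [271.0, 7.0]), ([297, 0, 16, 52, 377], [305.8, 26.7]), ([312, 23, 25, 45, 342], [323.6, 50.4]), ([273, 49, 10, 23, 109], [277.1, 63.4]), ([216, 203, 23, 19, 297], [226.7, 212.0]), ([278, 234, 21, 24, 331], [287.9, 244.9]), ([339, 273, 31, 22, 493], [353.6, 283.5])]
```

View pics/topz.png

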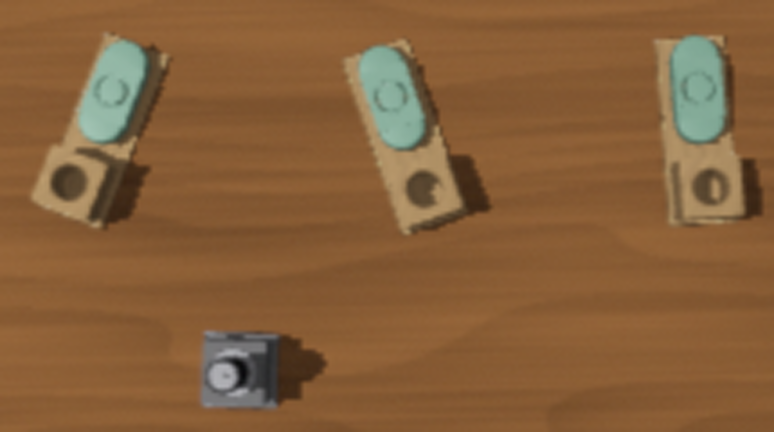

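View pics/scz.png

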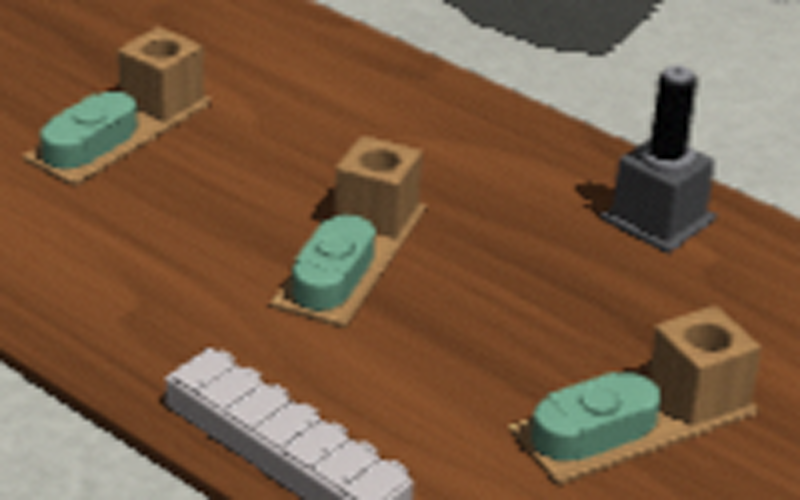

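The top crop shows pads at (112,92), (391,97), (698,88), holes at (70,182), (425,189), (710,187), and the gauge tail at (223,375). In the scene crop, pads are at (601,401), (335,247), (90,116), holes at (708,338), (381,160), (162,48), and the tail at (679,72). Next I triangulate these.

```bash
python3 - <<'E'
import cv2,numpy as np
from plant import robot
cam={}
for n in("top","scene"):
    i=robot.camera_info(n); cam[n]=i["K"]@np.c_[cv2.Rodrigues(np.array(i["rvec"]))[0],np.array(i["tvec"]).reshape(3)]
T=dict(pL=(112,92),pM=(391,97),pR=(698,88),hL=(70,182),hM=(425,189),hR=(710,187),tail=(223,375))
S=dict(pL=(601,401),pM=(335,247),pR=(90,116),hL=(708,338),hM=(381,160),hR=(162,48),tail=(679,72))
P={}
for k in T:
    a=(np.array(T[k])+.5)/3.6-.5+(180,165); b=(np.array(S[k])+.5)/4-.5+(205,180)
    X=cv2.triangulatePoints(cam["top"],cam["scene"],a.astype(float),b.astype(float))[:,0];X=X[:3]/X[3];P[k]=X
    e=[np.linalg.norm((q:=cam[n]@np.r_[X,1])[:2]/q[2]-u) for n,u in(("top",a),("scene",b))]
    print(k,X.round(4),np.round(e,2))
for s in"LMR":
    d=P["p"+s]-P["h"+s]; print(s,np.hypot(*d[:2]),d[2],np.degrees(np.arctan2(d[1],d[0])))
E
```

```text
pL [0.6471 0.2069 0.038 ] [0.31 0.37]
pM [0.6385 0.0051 0.0383] [0.02 0.02]
pR [ 0.6388 -0.214   0.0385] [0.12 0.12]
hL [0.5816 0.2334 0.0579] [0.13 0.15]
hM [ 0.5699 -0.0169  0.0586] [0.31 0.32]
hR [ 0.5666 -0.2165  0.0593] [0.06 0.05]
tail [0.4462 0.1192 0.1254] [0.16 0.16]
L 0.07066082051818583 -0.019890161566976455 -22.082502587589
M 0.07198625084383295 -0.020340040215128113 17.79877051032287
R 0.07219334369969951 -0.0207486328160734 1.9839931822142673
```

```bash
cat > h.py <<'E'
import numpy as np,cv2
from plant import robot
P=dict(pL=(.6469,.2069),pM=(.6385,.0051),pR=(.6388,-.214),hL=(.5812,.2336),hM=(.5699,-.0169),hR=(.5666,-.2165),g=(.4462,.1192))
R=np.array([[0,1.,0],[1,0,0],[0,0,-1]])   # closes along world x
def fz(n=10):
    v=[]
    for _ in range(n): v.append(robot.read_contact_force()); robot.wait(.01)
    return np.mean(v,0),np.std(v,0)
E
python3 - <<'E'
from h import *
g=P["g"]
for R2 in(R,R@np.diag([-1,-1,1])):
    print([None if (q:=robot.ik([*P[k],.2],R2)) is None else np.round(q,2).tolist() for k in P])
E
```

```text
[[0.13, 0.46, 1.32, -0.0, 1.36, 0.13], [-0.18, 0.36, 1.46, -0.0, 1.32, -0.18], [-0.5, 0.45, 1.34, -0.0, 1.35, -0.5], [0.19, 0.33, 1.5, -0.0, 1.32, 0.19], [-0.24, 0.19, 1.66, -0.0, 1.29, -0.24], [-0.56, 0.28, 1.56, -0.0, 1.31, -0.56], [-0.0, -0.1, 1.96, -0.0, 1.28, -0.0]]
[None, [-0.18, 0.36, 1.46, -0.0, 1.32, 2.96], [-0.5, 0.45, 1.34, -0.0, 1.35, 2.64], [0.19, 0.33, 1.5, -0.0, 1.32, -2.95], [-0.24, 0.19, 1.66, -0.0, 1.29, 2.9], [-0.56, 0.28, 1.56, -0.0, 1.31, 2.58], None]
```

```bash
python3 - <<'E'
from h import *
g=P["g"]
robot.reach([*g,.2],R); print(robot.read_clock())
robot.move_straight([*g,.094],vel=.15); print(robot.read_clock(),robot.read_contact_force().round(2))
robot.gripper_close(60); print(robot.read_clock(),robot.read_width(),robot.read_grip_force(),robot.read_contact_force().round(2),robot.read_tool_pos())
robot.move_straight([*g,.175],vel=.15)
robot.reach([*P["pL"],.145],R); robot.wait(.2)
print(robot.read_clock(),robot.read_width(),fz(),robot.read_tool_pos())
cv2.imwrite("pics/s1.png",cv2.resize(robot.camera("scene")[210:310,310:420,::-1],(660,600),interpolation=cv2.INTER_CUBIC))
E
```

```text
2.65
3.5083 [0.05 0.53 0.31]
4.1 0.2604447538650257 58.577420711517334 [-0.9  -0.59  3.64] [0.44643816 0.11923029 0.094431  ]
5.875 0.26493662260652523 (array([ 0.25477888, -0.27363087, -1.37422562]), array([0.45556881, 0.54627945, 0.44711762])) [0.64668817 0.20649748 0.14584887]
```

View pics/s1.png

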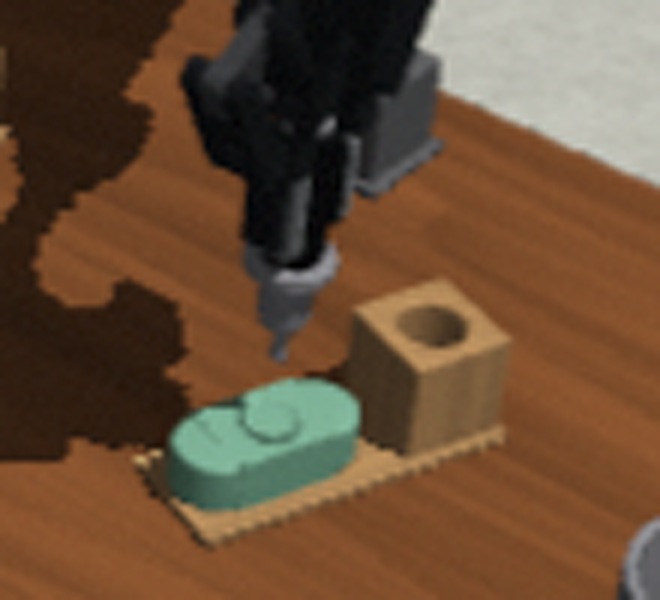

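```bash
python3 - <<'E'
from h import *
def pr(n,X):
    i=robot.camera_info(n); return cv2.projectPoints(np.array([X],float),np.array(i["rvec"]),np.array(i["tvec"]),i["K"],None)[0][0,0]
c=lambda p:((p-(310,210)+.5)*6-.5).round(1)
t=robot.read_tool_pos(); d=.0024
for h,n in((-.077,"tip"),(-.034,"collar under"),(-.028,"collar top"),(-.059,"shank end")):print(n,c(pr("scene",t+[0,0,h-d])))
for dx,dy in((.01,0),(0,.01)):print(c(pr("scene",t+[dx,dy,-.077-d])))
print("pad",c(pr("scene",[*P["pL"],.039])))
s=lambda p:((p-(205,180)+.5)*4-.5).round(1)
g=P["g"]
for z in(.129,.12,.064,.058):print("stand gauge",z,s(pr("scene",[*g,z])))
E
```

```text
tip [276.8 362.2]
collar under [288.5 269.8]
collar top [290.2 256.6]
shank end [281.6 324. ]
[261.3 375.5]
[299.7 374.2]
pad [270.1 419.4]
stand gauge 0.129 [679.  67.]
stand gauge 0.12 [677.3  79.3]
stand gauge 0.064 [667.  153.6]
stand gauge 0.058 [665.9 161.4]
```

The tip hangs within about 2 mm of where it was predicted and the gauge is upright, so I'll press the left pad.

```bash
cat >> h.py <<'E'
def press(k,off=(0,0)):
    x,y=np.array(P[k])+off
    robot.move_straight([x,y,.124],vel=.1); robot.wait(.2)
    b=fz(25)[0]; log=[]; z=.121
    while z>.100:
        robot.move_straight([x,y,z],vel=.02)
        f=(fz(15)[0]-b)[2]; log.append((robot.read_tool_pos()[2],f))
        if f>5.4: break
        z-=.001 if f<4.6 else .0005
    robot.wait(.1); f2,s=fz(80); t=robot.read_tool_pos()
    log=np.array(log); print(k,(log*[1e3,1]).round(2).tolist()); print("hold",(f2-b).round(2),t.round(4),"clock",robot.read_clock())
    m=log[:,1]>.8
    print("slope N/mm",-np.polyfit(log[m,0]*1e3,log[m,1],1)[0])
    robot.move_straight([x,y,.15],vel=.1)
E
python3 -c "
from h import *
press('pL')"
```

```text
pL [[120.95, -0.29], [120.01, -0.11], [118.99, -0.03], [118.17, 0.5], [117.23, 1.61], [116.25, 2.89], [115.24, 4.01], [114.27, 5.33], [113.68, 6.08]]
hold [0.72 0.14 6.03] [0.647  0.2069 0.1136] clock 10.9667
slope N/mm 1.2504501507010823
```

The left pad sank about 1.8 mm, so it is sound. Now the middle and right pads.

```bash
python3 -c "
from h import *
for k in('pM','pR'):
    robot.reach([*P[k],.15],R); press(k)
print(robot.read_clock(),robot.read_width(),robot.read_tool_pos())
"
```

```text
pM [[120.96, -0.07], [119.99, -0.02], [119.0, -0.04], [118.0, 0.0], [117.14, 0.25], [116.15, 1.23], [115.1, 1.66], [114.14, 2.0], [113.11, 2.79], [112.11, 3.15], [111.1, 3.93], [110.1, 4.04], [109.11, 4.48], [108.12, 5.22], [107.56, 5.6]]
hold [1.12 0.03 5.37] [0.6386 0.0051 0.1075] clock 19.5667
slope N/mm 0.5022629916065771
pR [[120.95, -0.11], [120.01, 0.03], [118.98, 0.08], [118.17, 0.44], [117.24, 1.96], [116.24, 3.4], [115.23, 4.34], [114.24, 5.78]]
hold [ 0.67 -0.26  5.87] [ 0.6389 -0.214   0.1141] clock 25.6583
slope N/mm 1.237380962349853
26.1667 0.26216671474020253 [ 0.63843495 -0.21380893  0.14963516]
```

The middle cover is soft: it sank about 8 mm. I'll hover over its hole and check alignment.

```bash
python3 - <<'E'
from h import *
x,y=P["hM"]
robot.reach([x,y,.17],R); robot.move_straight([x,y,.142],vel=.1); robot.wait(.2)
t=robot.read_tool_pos(); print(t,robot.read_clock())
cv2.imwrite("pics/s2.png",cv2.resize(robot.camera("scene")[170:270,250:360,::-1],(660,600),interpolation=cv2.INTER_CUBIC))
i=robot.camera_info("scene")
for X in([*t[:2],t[2]-.0794],[x,y,.058],[x+.01,y,.058],[x,y+.01,.058]):
    print(((cv2.projectPoints(np.array([X]),np.array(i["rvec"]),np.array(i["tvec"]),i["K"],None)[0][0,0]-(250,170)+.5)*6-.5).round(1))
E
```

```text
[ 0.57051372 -0.01720191  0.14279724] 27.65
[298.9 291.1]
[299.9 301.3]
[284.9 311.1]
[318.1 310.3]
```

View pics/s2.png

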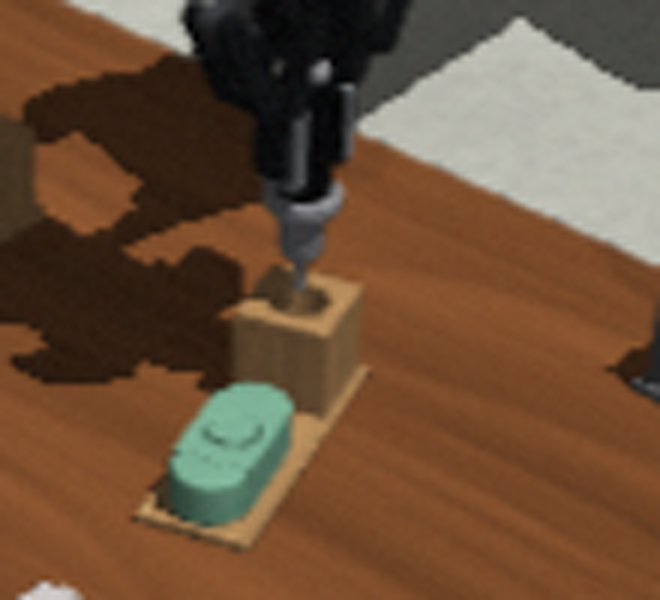

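The pin tip at (300,290) sits right over the hole mouth, centred near (300,300), as predicted. Now I'll insert it, watching the force.

```bash
python3 - <<'E'
from h import *
x,y=P["hM"]
b=fz(20)[0]; ok=True
robot.move_straight([x,y,.118],vel=.05)   # shank nose at rim ~ .119
for z in(.114,.110,.105,.100,.097,.0955,.0945,.094):
    robot.move_straight([x,y,z],vel=.03); f=fz(8)[0]-b; print(z,f.round(2),robot.read_tool_pos().round(4))
    if abs(f).max()>8: break
print(robot.read_clock())
E
```

```text
0.114 [ 0.41  0.35 -0.07] [ 0.5699 -0.0169  0.114 ]
0.11 [ 0.25 -0.1  -0.22] [ 0.5698 -0.0169  0.1099]
0.105 [ 0.41 -0.03 -0.22] [ 0.5698 -0.0169  0.1049]
0.1 [ 0.08 -0.01 -0.34] [ 0.5698 -0.0169  0.0999]
0.097 [ 0.34  0.36 -0.32] [ 0.5698 -0.0169  0.0969]
0.0955 [ 0.28  0.33 -0.36] [ 0.5699 -0.0169  0.0955]
0.0945 [ 0.21  0.05 -0.16] [ 0.5699 -0.0169  0.0945]
0.094 [-2.64  0.39  5.67] [ 0.5699 -0.0169  0.0944]
31.2333
```

Seated with no lateral force: the rim stopped the collar at the expected height. I'll release, retreat and check.

```bash
python3 - <<'E'
from h import *
x,y=P["hM"]
robot.gripper_open(); robot.move_straight([x,y,.2],vel=.12)
robot.reach([.4,-.1,.3],R); robot.wait(.3); print(robot.read_clock(),robot.read_width())
cv2.imwrite("pics/s3.png",cv2.resize(robot.camera("scene")[170:270,250:360,::-1],(660,600),interpolation=cv2.INTER_CUBIC))
E
```

```text
34.0667 1.0036695138520628
```

View pics/s3.png

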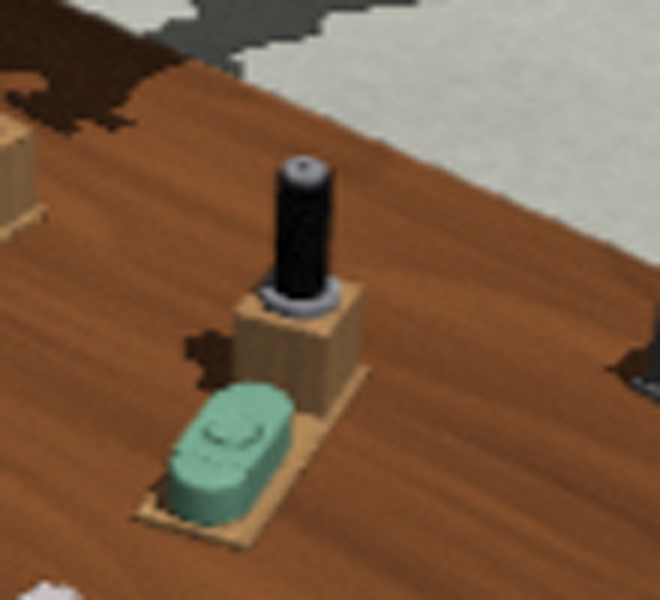

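The gauge stands upright with its collar flush on the middle dock's rim, at about (300,295), and the gripper is clear.

```bash
python3 -c "
from plant import robot
print(robot.job_done())"
```

```text
the job is handed in; nothing more can be done
None
```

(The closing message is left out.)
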